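# Load the jar and index the carousel to the lens

### The arm

A 6-joint arm with a two-finger parallel gripper is mounted at the origin on a cart in front of the work surface, level with it; the furniture and walls round the work are solid. World frame = base frame: x ahead of the robot, y to its left, z up, the work surface at z = 0. Lengths are in m, angles in rad, forces in N, time in s.
With the tool pointing down it reaches from about 0.375 to 0.9 m from the base axis. Payload 3.1 kg.
Tool frame: the origin (TCP) lies on the centre line of the jaws, within the pads' length; the fingertips stand 22 mm ahead of it and the grasp point (between the pads) lies 3 mm ahead of it; z points along the fingers, x is the direction in which the jaws open and shut, and the axes are right-handed (so a half turn about z gives the same grasp; the last joint's range is limited). The gripper opens to 87 mm and grips with 3 to 60 N. Pads are 19 mm wide; open, the fingers measure 117 mm over their backs; the gripper's body (75 mm by 190 mm) begins 51 mm behind the grasp point.
Start: joints at [-1.419, 0.527, 1.433, -0, 1.181, -0.178], TCP at [0.203, -0.591, 0.245] pointing down, gripper open.
Joint ranges: [-3.08, 3.08], [-0.75, 2.2], [0.22, 2.44], [-1.43, 4.57], [0, 2.65], [-2.85, 2.85]. Speed limits (rad/s): [2.79, 2.79, 3.14, 3.14, 3.14, 3.14].

### API

Orientations are given as a unit quaternion [x, y, z, w].
In Python, from rig import robot, camera, order gives the robot as it stands.
- The arm moves only by the shell command python3 -m pendant 'ROWS' [OPENING] [FORCE]. ROWS is JSON, a list of rows, each a list of 2 entries, a list of its own where there are three numbers: the shift along the tool's x, y, z in mm, then the turn about the tool's z in degrees. A call has 1 to 8 rows; each row shifts and turns the commanded pose from where the row before left it, along the tool's axes as they then stand; what a row does not reach is not made up. A row lasts 1/8 s, in which the tool goes at most 62.5 mm and 10.7 degrees, less where a joint would pass 70% of its speed; a pose out of reach is approached as far as the arm can. A call with a gripper value outside its range is refused whole. OPENING is the finger opening in mm, from 0 to 87, set as the call begins (- or left out, the last holds). The fingers move at their own pace and stop on an object; FORCE is the grip in N (left out, the last holds). Time passes only in rows, so rows that do not move let the fingers close. It gives the time, the measured TCP pose, the force and the opening at its end, in the units of the state.
- robot.get_obs(): the state, without advancing time (a new reading comes with each control period).
- camera(name): name is "scene" or "top"; returns a dict with "pixels" (400x640x3 uint8, blue, green, red), "mtx" (3x3 intrinsics, pixels), "R" (3x3) and "t" (3): a world point X has camera coordinates R X + t. Camera axes: x right, y down, z forward; pixel columns grow to the right and rows downward; lengths in m; the calibration is good to about 2 mm. A picture is of the moment at which its call begins. There is no depth.
- order.hand_in(): hands the job in, once; it reports no verdict.
The state is a dict: "time": time; "q": joint angles; "joint_velocities": joint speeds; "joint_torque": joint torques, N m; "position": TCP position; "tool_rot": TCP orientation; "ft_force": force on the tool from outside, world axes, zero at the start; "moment": the same for the moment, N m; "grip_width": finger opening in m.
Only numpy, scipy, OpenCV 4.12 (cv2) and the standard library are available. Lean on these libraries where they do the work, as an engineer would, in place of code of your own. Each camera call takes 0.05 s, during which the arm holds its last target. There are 200 camera calls.

### The job

Turn the carousel until its yellow bay clicks in at the loading ledge, then slide the corked jar along the ledge into the bay, upright and fully home against the back of the yellow fence, without lifting it. Then turn the carousel one click on, so that the jar clicks in at the stop in front of the lens. Leave the dark stone and the brown rock on the ledge, and the things on the table, where they are.

Things in the scene. Friction and masses are not known exactly. Their poses are not given: they have to be found in the camera images.
- carousel: Fixed base of the sample carousel; origin on the table top, on the disc's vertical axis; z up, +y toward the loading ledge. Foot plate of 160 mm radius under the disc.
- ledge (a point): Middle of the loading ledge's top: a fixed grey shelf 230 mm along the base's x, reaching from 152 to 312 mm from the axis along the base's y, top 31 mm above the table (1 mm above the disc), with rims 6 mm high on its three outer sides.
- lens (a point): Centre of the fixed lens: an upright brass ring 79 mm across, top 131 mm above the table, on a post 200 mm from the axis, in the direction 60 degrees clockwise (from above) from the ledge. Keep clear of it.
- carousel_disc (a joint): Turn of the white disc, 300 mm across, top 30 mm above the table; rad, anticlockwise from above, 0 (or any full turn) = yellow bay at the ledge. Turns both ways without end; six click stops, at multiples of 1.047. A sprung ball draws it to the nearest stop (holds about 0.3 N m); stiffly damped (0.15 N m s/rad), so it does not spin on. Starts near or between any stops but the ledge's.
- peg (a point): Top of one of six equal aluminium drive pegs on the disc: 12 mm in diameter, 135 mm from the axis, top 64 mm above the table, 34 mm above the disc. They stand midway between the bays, 30, 90, 150 ... degrees from the yellow bay (this one 30 degrees anticlockwise of it). Push any peg sideways to turn the disc. Samples up to 25 mm high are fixed in the five grey bays, within 122 mm of the axis.
- hub (a point): Point on the disc's axis at the height of the disc's top (30 mm above the table).
- yellow_bay (a point): Point on the floor of the yellow bay, 85 mm from the axis, where the middle of the jar's foot belongs; turns with the disc. Round it a yellow U-shaped fence 15 mm high, 54 mm wide inside, open outward (mouth flared); its back wall is 22 mm inward of this point.
- gate (a point): Fixed point where yellow_bay is when it is clicked in at the ledge: 85 mm from the axis toward the ledge.
- lens_stop (a point): Fixed point where yellow_bay is when it is clicked in before the lens, one click clockwise from gate.
- jar_center (a point): Middle, half-way up, of the loose glass jar with cork: 44 mm in diameter, 70 mm high, 0.13 to 0.27 kg. It starts upright on the ledge, 234 to 256 mm from the axis along the base's y and up to 50 mm to either side.
- jar: The same jar; origin at the middle of its foot, z up along it.
- spur_c (a point): Middle of the dark stone (82 x 30 mm, 36 mm high) lying on the ledge beside the way to the disc, its length about along the base's x; it and the rock lie on either side (which side varies), each centred 74 to 80 mm from the base's y axis, 175 to 181 mm out. To be left alone.
- rock_c (a point): Middle of the small brown rock (60 x 30 mm, 24 mm high), lying the same way on the other side of the way. To be left alone.
- phone_1_c (a point): Black phone, 142 x 68 x 8 mm, lying on the table to the right, near the robot. To be left alone.
- bulb_c (a point): Dark red rubber blower bulb, 110 x 49 x 44 mm, lying on the table at the left. To be left alone.

How it is judged:
By the outcome, as a careful person would: the job done as asked, in the order asked, and still so for the second after the job is handed in, with the robot touching nothing.
It also fails if it takes over 72 s, if anything falls off the work surface, if the arm or the gripper's body presses on something with over 40 N, if the wrist force passes 120 N, or if a joint passes its speed limit or range.

## Working session

There is one attempt and no reset: what is moved stays moved. The work goes in short steps, Python scripts to look and compute and a shell command to move; the robot and the scene stay as the last step left them, time stands still between calls to the robot, and variables do not carry over. Pictures are saved under pics/ and viewed, about 8 in all and at most 12, crops included, and the job is handed in when it is done.

```bash
ls; mkdir -p pics; python3 - <<'E'
from rig import robot,camera
import cv2,numpy as np
for n in("top","scene"):
    c=camera(n);cv2.imwrite(f"pics/{n}0.png",c["pixels"]);np.savez(f"pics/{n}.npz",mtx=c["mtx"],R=c["R"],t=c["t"])
    print(n,c["mtx"].round(1).tolist(),(-c["R"].T@c["t"]).round(3),c["R"].round(2).tolist())
o=robot.get_obs();print(o["time"],o["position"],o["tool_rot"],o["ft_force"],o["grip_width"])
E
```

```text
pics
top [[468.6, 0.0, 324.1], [0.0, 468.6, 193.6], [0.0, 0.0, 1.0]] [0.252 0.111 1.269] [[0.03, -1.0, 0.02], [-0.98, -0.03, -0.2], [0.2, -0.01, -0.98]]
scene [[520.1, 0.0, 316.5], [0.0, 520.1, 198.9], [0.0, 0.0, 1.0]] [-0.002  0.787  1.034] [[-0.82, -0.58, -0.02], [-0.42, 0.62, -0.66], [0.4, -0.53, -0.75]]
0.1 [ 0.20294538 -0.59050036  0.24368219] [ 8.13884983e-01 -5.81025230e-01 -6.63106104e-04 -6.90705190e-04] [0.44771814 0.61538629 0.3197514 ] 0.0870036661449996
```

View pics/top0.png

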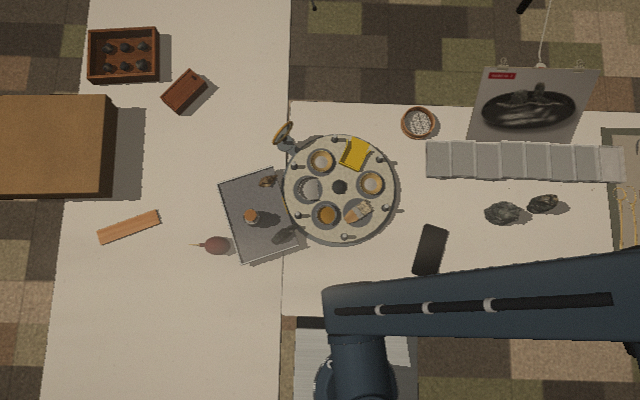

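View pics/scene0.png

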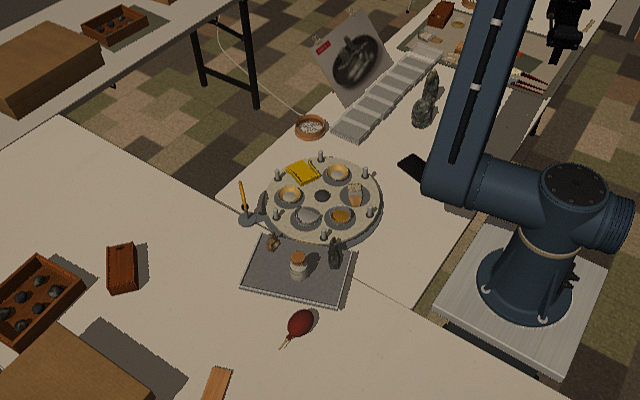

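The top view (up is +x, left is +y) shows the disc near (340,188), the yellow bay near (355,154), and the ledge on the left with the jar at (250,216). The dark stone is at (284,235), the rock at (268,182) and the lens at (284,133). The yellow bay has to go about 130° anticlockwise.

```bash
cat > h.py <<'E'
import numpy as np,cv2
from rig import robot,camera
def ray(c,uv,z):
    d=c["R"].T@np.linalg.inv(c["mtx"])@np.array([uv[0],uv[1],1.]);o=-c["R"].T@c["t"]
    return (o+d*(z-o[2])/d[2])[:2]
def proj(c,X):
    p=c["mtx"]@(c["R"]@np.asarray(X,float)+c["t"]);return p[:2]/p[2]
def blobs(m,amin=15):
    n,l,s,ce=cv2.connectedComponentsWithStats(m.astype(np.uint8));return [(ce[i],s[i]) for i in range(1,n) if s[i,4]>=amin]
def yellow(im):
    h=cv2.cvtColor(im,cv2.COLOR_BGR2HSV);return cv2.inRange(h,(22,180,120),(33,255,255))
def cork(im):
    h=cv2.cvtColor(im,cv2.COLOR_BGR2HSV);return cv2.inRange(h,(5,100,100),(18,220,255))
E
python3 - <<'E'
from h import *
for n,box in(("top",(205,120,405,270)),("scene",(225,140,405,320))):
    im=cv2.imread(f"pics/{n}0.png");c=np.load(f"pics/{n}.npz");x0,y0,x1,y1=box
    cv2.imwrite(f"pics/{n}c.png",cv2.resize(im[y0:y1,x0:x1],None,fx=4 if n=="top" else 3.3,fy=4 if n=="top" else 3.3,interpolation=cv2.INTER_CUBIC))
    print(n,"yellow",[(b[0].round(1),b[1][4],ray(c,b[0],.038).round(4)) for b in blobs(yellow(im))if x0<b[0][0]<x1 and y0<b[0][1]<y1])
    print("cork",[(b[0].round(1),b[1].tolist(),ray(c,b[0],.095).round(4)) for b in blobs(cork(im))if x0<b[0][0]<x1 and y0<b[0][1]<y1])
    h=cv2.cvtColor(im,cv2.COLOR_BGR2HSV)
    d=(h[...,2]<60)
    print("dark",[(b[0].round(1),b[1].tolist(),ray(c,b[0],.032).round(4)) for b in blobs(d)if x0<b[0][0]<x1 and y0<b[0][1]<y1])
    for p in ((250,200),(230,195),(275,215),(270,260)):print(p,h[p[1],p[0]],end=" ")
E
```

```text
top yellow [(array([356. , 153.7]), np.int32(497), array([0.6165, 0.0089]))]
cork [(array([404.9, 126.7]), [401, 111, 14, 27, 100], array([ 0.6782, -0.1145])), (array([279. , 131.2]), [272, 122, 17, 21, 50], array([0.6539, 0.2167])), (array([322.9, 155.8]), [313, 151, 20, 13, 57], array([0.5911, 0.0998])), (array([368.8, 176.3]), [362, 173, 14, 9, 35], array([ 0.5403, -0.0204])), (array([263.6, 180.4]), [260, 177, 7, 7, 20], array([0.5204, 0.2496])), (array([379.1, 181.9]), [377, 177, 5, 10, 18], array([ 0.5261, -0.0469])), (array([374.1, 191.1]), [371, 189, 8, 5, 17], array([ 0.5016, -0.0344])), (array([327.2, 214.8]), [320, 207, 15, 17, 179], array([0.4364, 0.0843])), (array([249.7, 214.6]), [244, 209, 13, 12, 117], array([0.4307, 0.2799])), (array([350.6, 216.7]), [344, 210, 15, 14, 120], array([0.4333, 0.025 ]))]
dark [(array([286.6, 141.3]), [282, 137, 12, 8, 37], array([0.6471, 0.2002])), (array([296.5, 149.3]), [295, 147, 5, 6, 18], array([0.6251, 0.172 ])), (array([331.1, 165.5]), [323, 155, 13, 18, 51], array([0.5826, 0.076 ])), (array([294.9, 167. ]), [292, 164, 6, 6, 16], 
[... 1964 characters left out ...]
44 , 0.2055])), (array([351.4, 214.4]), [347, 209, 8, 14, 32], array([0.4253, 0.0657])), (array([278. , 215.9]), [276, 210, 5, 11, 19], array([0.5743, 0.1738])), (array([369.9, 214.8]), [366, 212, 8, 6, 17], array([0.3866, 0.0404])), (array([274.9, 241.3]), [271, 233, 10, 19, 55], array([0.5312, 0.2405])), (array([324.4, 237.3]), [320, 232, 8, 9, 23], array([0.4399, 0.1631])), (array([250.7, 260. ]), [240, 235, 22, 50, 63], array([0.544 , 0.3155])), (array([335.9, 253.3]), [328, 237, 21, 32, 375], array([0.3908, 0.1865])), (array([311.3, 262.3]), [302, 253, 19, 25, 225], array([0.4236, 0.2402]))]
(250, 200) [ 17  57 165] (230, 195) [ 18  54 166] (275, 215) [ 19  38 115] (270, 260) [15 39 92]
```

View pics/topc.png

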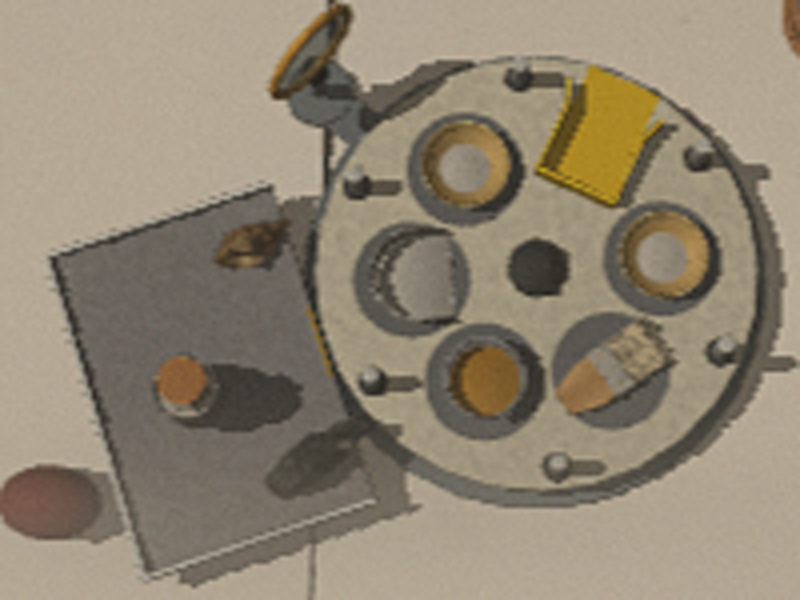

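```bash
python3 - <<'E'
from h import *
c=np.load("pics/top.npz");f=lambda u,v,z:ray(c,(u/4+204.9,v/4+119.9),z)
P=np.array([f(*p,.064) for p in((519,71),(356,180),(371,373),(556,460),(722,343),(697,152))])
A=P.mean(0);print("axis",A,"peg r",np.linalg.norm(P-A,axis=1).round(4),"ang",np.degrees(np.arctan2(*(P-A).T[::-1])).round(1))
L=np.array([f(*p,.037) for p in((52,257),(270,187),(147,575),(375,502))]);print(L.round(4))
print("len",np.linalg.norm(L[0]-L[2]),np.linalg.norm(L[1]-L[3]),np.linalg.norm(L[0]-L[1]))
ey=(L[0]+L[2]-L[1]-L[3]);ey/=np.linalg.norm(ey);ex=L[0]+L[1]-L[2]-L[3];ex/=np.linalg.norm(ex)
print("ey ang",np.degrees(np.arctan2(ey[1],ey[0])),"ex",np.degrees(np.arctan2(ex[1],ex[0])),"perp",ex@ey)
m=L.mean(0);print("ledge mid",m,"axis from ledge",m-.232*ey)
Y=f(610,137,.038);
y=ray(c,(356,153.7),.035)-A;print("yellow ang",np.degrees(np.arctan2(y[1],y[0])),np.linalg.norm(y))
th=np.arctan2(ey[1],ey[0]);e=np.array([np.cos(th),np.sin(th)]);x=np.array([e[1],-e[0]])
for n,p in(("jar",(.4307,.2797)),("stone",f(315,462,.049)),("rock",f(253,245,.043)),("lens",f(312,50,.092)) ):
    d=np.array(p)-A;print(n,np.round(p,4),"x",(d@x).round(4),"y",(d@e).round(4))
E
```

```text
axis [0.52115055 0.05421946] peg r [0.1314 0.1317 0.1318 0.1318 0.1324 0.1311] ang [   6.6   67.2  126.3 -173.4 -112.6  -53.4]
[[0.5193 0.3782]
 [0.5726 0.2349]
 [0.3104 0.3014]
 [0.3621 0.1556]]
len 0.22257557495700903 0.22497651145892855 0.1528812919532301
ey ang 109.96668255539214 ex 20.42572899580507 perp 0.008011786091245776
ledge mid [0.44106993 0.26752814] axis from ledge [0.52029182 0.04947334]
yellow ang -25.311359303637037 0.1064832782739289
jar [0.4307 0.2797] x -0.008 y 0.2428
stone [0.3858 0.1952] x -0.0791 y 0.1787
rock [0.5306 0.2437] x 0.0736 y 0.1748
lens [0.652  0.2066] x 0.175 y 0.0985
```

```bash
cat >> h.py <<'E'
A=np.array([.521,.052]);TH=np.radians(110.)
EY=np.array([np.cos(TH),np.sin(TH)]);EX=np.array([EY[1],-EY[0]])
def yaw(o):
    q=o["tool_rot"];return np.degrees(2*np.arctan2(q[1],q[0]))
def go(xyz,yw=None):
    "tool-axis shift in mm and turn in deg to a world target (shift before turn)"
    o=robot.get_obs();w=yaw(o);r=np.radians(w);d=np.array(xyz)-o["position"]
    s=[d[0]*np.cos(r)+d[1]*np.sin(r),d[0]*np.sin(r)-d[1]*np.cos(r),-d[2]]
    t=0 if yw is None else -((yw-w+180)%360-180)
    print("t",round(o["time"],2),"pos",o["position"].round(4),"yaw",round(w,1),"F",o["ft_force"].round(1),"shift",np.round(np.array(s)*1e3,1),"turn",round(t,1),"q6",o["q"][5].round(2))
E
python3 -c "
from h import *
go((.45,-.2,.24));go((.389,.037,.14),-83)"
```

```text
t 0.1 pos [ 0.2029 -0.5905  0.2437] yaw -71.0 F [0.4 0.6 0.3] shift [-289.1 -360.5    3.7] turn 0 q6 -0.18
t 0.1 pos [ 0.2029 -0.5905  0.2437] yaw -71.0 F [0.4 0.6 0.3] shift [-533.  -379.8  103.7] turn 12.0 q6 -0.18
```

```bash
python3 -m pendant '[[[-29,-36,0],0],[[-29,-36,0],0],[[-29,-36,0],0],[[-29,-36,0],0],[[-29,-36,0],0],[[-29,-36,0],0],[[-29,-36,0],0],[[-29,-36,0],0]]' 40 && python3 -m pendant '[[[-29,-36,0],0],[[-29,-36,0],0],[[-40,-3,10],0],[[-40,-3,10],0],[[-40,-3,10],0],[[-40,-3,10],0],[[0,0,0],6],[[0,0,0],6]]'
python3 -c "
from h import *
go((.389,.037,.14),-83)"
```

```text
time: 1.1
position: [0.4005, -0.2766, 0.2443]
tool_rot: [0.814, -0.581, -0.0, -0.0]
ft_force: [0.1, 0.0, -0.4]
grip_width: 0.0403
time: 2.1
position: [0.4082, -0.0439, 0.2043]
tool_rot: [0.748, -0.664, -0.0, 0.0]
ft_force: [0.9, -0.0, 0.4]
grip_width: 0.0399
t 2.1 pos [ 0.4082 -0.0439  0.2043] yaw -83.2 F [ 0.9 -0.   0.4] shift [-82.6   9.5  64.3] turn -0.2 q6 1.07
```

```bash
python3 -m pendant '[[[-41,5,30],0],[[-42,5,34],0],[[0,0,20],0],[[0,0,20],0],[[0,0,0],0]]'
python3 - <<'E'
from h import *
go((.389,.037,.072),-83)
im=camera("scene");cv2.imwrite("pics/s1.png",cv2.resize(im["pixels"][130:300,225:425],None,fx=3.5,fy=3.5,interpolation=cv2.INTER_CUBIC))
print([(proj(im,(.389,.037,.064))-(225,130))*3.5])
E
```

```text
time: 2.72
position: [0.3879, 0.0368, 0.0996]
tool_rot: [0.749, -0.663, -0.002, 0.001]
ft_force: [-0.3, 0.5, 0.9]
grip_width: 0.0403
t 2.73 pos [0.3879 0.0368 0.0996] yaw -83.0 F [-0.3  0.5  0.9] shift [-0.1 -1.2 27.6] turn -0.0 q6 1.25
[array([509.55197842, 263.00163682])]
```

View pics/s1.png

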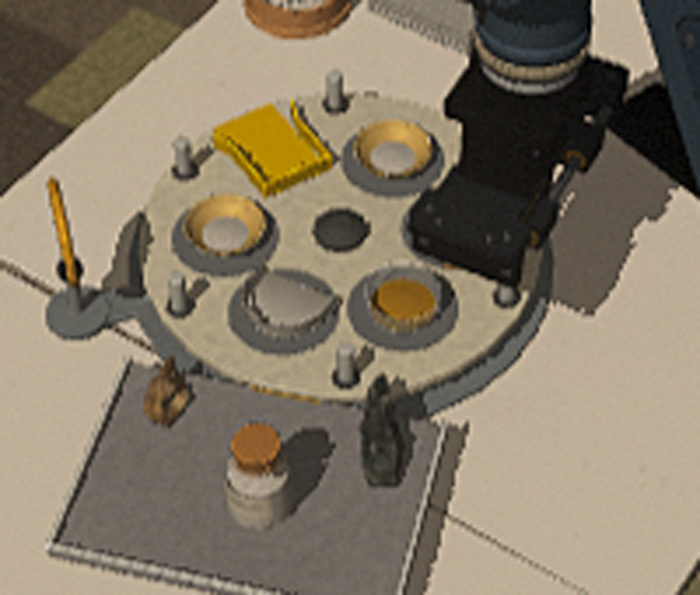

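The scene view shows the jaws over the peg at (505,290), which matches the prediction. I'll go down and drive the peg round anticlockwise.

```bash
python3 -m pendant '[[[0,1,14],0],[[0,1,14],0],[[0,0,0],0],[[0,0,0],0]]' 18 && python3 -m pendant '[[[16.5,-1,0],-7],[[16.5,-1,0],-7],[[16.5,-1,0],-7],[[16.5,-1,0],-7]]'
python3 - <<'E'
from h import *
go((.389,.037,.072),-83)
o=robot.get_obs();d=o["position"][:2]-A;print(np.degrees(np.arctan2(d[1],d[0])),np.linalg.norm(d),o["grip_width"])
im=camera("top");cv2.imwrite("pics/t1.png",im["pixels"])
b=[b for b in blobs(yellow(im["pixels"]),80) ];
for q in b:
  y=ray(im,q[0],.035)-A;print(np.degrees(np.arctan2(y[1],y[0])),np.linalg.norm(y),q[1][4])
E
```

```text
time: 3.28
position: [0.3872, 0.0361, 0.0733]
tool_rot: [0.749, -0.663, 0.001, -0.0]
ft_force: [-0.2, -0.1, -0.3]
grip_width: 0.0192
time: 3.78
position: [0.4096, -0.0242, 0.0733]
tool_rot: [0.887, -0.461, -0.001, -0.001]
ft_force: [0.6, 7.6, 0.4]
grip_width: 0.018
t 3.77 pos [ 0.4096 -0.0242  0.0733] yaw -54.9 F [0.6 7.6 0.4] shift [-61.9 -18.4   1.3] turn 28.1 q6 0.62
-145.64177481787956 0.13498929383007785 0.0179801869098696
```

```bash
python3 -m pendant '[[[16.5,-1,0],-7],[[16.5,-1,0],-7],[[16.5,-1,0],-7],[[16.5,-1,0],-7],[[16.5,-1,0],-7]]' && python3 -m pendant '[[[16.5,-1,0],-7],[[16.5,-1,0],-7],[[16.5,-1,0],-7],[[16.5,-1,0],-7],[[16.5,-1,0],-7],[[16.5,-1,0],-7]]'
cat > st.py <<'E'
from h import *
o=robot.get_obs();d=o["position"][:2]-A;print(o["time"],"tool polar",np.degrees(np.arctan2(d[1],d[0])),np.linalg.norm(d),o["grip_width"],yaw(o),o["q"].round(2))
for n in("top","scene"):
  im=camera(n)
  for q in blobs(yellow(im["pixels"]),60):
    y=ray(im,q[0],.035)-A
    if np.linalg.norm(y)<.2:print(n,"yellow",q[0].round(1),np.degrees(np.arctan2(y[1],y[0])).round(1),np.linalg.norm(y).round(3),q[1][4])
E
python3 st.py
```

```text
time: 4.45
position: [0.4737, -0.0743, 0.0731]
tool_rot: [0.985, -0.173, -0.001, -0.0]
ft_force: [-0.1, 0.6, -0.3]
grip_width: 0.018
time: 5.2
position: [0.5706, -0.0738, 0.0731]
tool_rot: [0.981, 0.192, -0.001, 0.001]
ft_force: [-1.3, -3.2, -0.9]
grip_width: 0.018
5.2 tool polar -68.46718749570621 0.13523996423667325 0.018001690522705695 22.16162495069706 [-0.32  0.71  1.69 -0.    0.75 -0.71]
scene yellow [293.2 216.9] 80.1 0.106 635
```

```bash
python3 -m pendant '[[[16.5,-1,0],-7],[[16.5,-1,0],-7],[[16.5,-1,0],-7],[[16.5,-1,0],-7],[[0,0,0],0],[[0,0,0],0]]' && python3 -m pendant '[[[0,0,0],0],[[0,0,0],0],[[0,0,0],0],[[0,0,0],0]]' 45
python3 st.py; python3 -c "
from h import *
im=camera('scene');cv2.imwrite('pics/s2.png',cv2.resize(im['pixels'][140:320,225:405],None,fx=3.3,fy=3.3,interpolation=cv2.INTER_CUBIC))"
```

```text
time: 6.05
position: [0.625, -0.0344, 0.0731]
tool_rot: [0.907, 0.421, 0.001, 0.0]
ft_force: [1.4, 2.1, 1.6]
grip_width: 0.0181
time: 6.55
position: [0.6244, -0.0348, 0.0724]
tool_rot: [0.907, 0.422, -0.0, -0.0]
ft_force: [-0.7, 0.8, -1.2]
grip_width: 0.0435
6.55 tool polar -40.0065285098228 0.1349476099767678 0.04345499368057594 49.92676858448632 [-0.23  0.75  1.55 -0.    0.84 -1.11]
scene yellow [312.1 225.1] 109.9 0.105 656
```

View pics/s2.png

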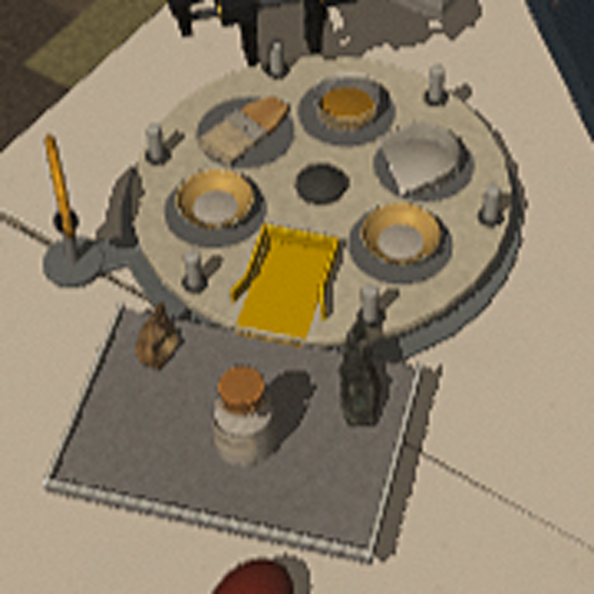

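The scene view shows the yellow bay clicked in, open toward the ledge, with the floor around (290,290). The jar is at (242,415), and the stone and rock are unmoved. Next I lift and go to the jar, jaws along the ledge's y.

```bash
python3 -m pendant '[[[0,0,-40],0],[[0,0,-45],0],[[0,0,-45],0],[[0,0,-35],0],[[0,0,0],-10],[[0,0,0],-10],[[0,0,0],-10],[[0,0,0],-10]]' 75 && python3 -m pendant '[[[0,0,0],-10],[[0,0,0],-10],[[0,0,0],0]]'
python3 -c "
from h import *
im=[camera(n) for n in('top','scene')]
for c in im:
  for b in blobs(cork(c['pixels']),80):
    p=ray(c,b[0],.096)
    if np.linalg.norm(p-(.431,.28))<.03: print(p,'local',(p-A)@EX,(p-A)@EY)
go((.4307,.2797,.13),110)"
```

```text
time: 7.7
position: [0.6245, -0.0345, 0.2375]
tool_rot: [0.705, 0.709, -0.0, -0.0]
ft_force: [0.7, 0.2, -0.3]
grip_width: 0.0749
time: 8.07
position: [0.6245, -0.0345, 0.2374]
tool_rot: [0.575, 0.818, -0.0, -0.0]
ft_force: [-0.1, -0.8, -0.1]
grip_width: 0.0752
[0.42963775 0.28135208] local -0.007409396760793293 0.24676819057073207
t 8.18 pos [ 0.6246 -0.0345  0.2375] yaw 109.8 F [ 1.1  0.2 -0.2] shift [361.3 -76.  107.5] turn -0.2 q6 -2.15
```

```bash
python3 -m pendant '[[[45,-9.5,0],0],[[45,-9.5,0],0],[[45,-9.5,0],0],[[45,-9.5,0],0],[[45,-9.5,0],0],[[45,-9.5,0],0],[[45,-9.5,0],0],[[45,-9.5,0],0]]' && python3 -m pendant '[[[0,0,35],0],[[0,0,35],0],[[0,0,30],0],[[0,0,0],0],[[0,0,0],0]]'
python3 -c "
from h import *
go((.4302,.2798,.074),110)
im=camera('scene');cv2.imwrite('pics/s3.png',cv2.resize(im['pixels'][140:320,225:405],None,fx=3.3,fy=3.3,interpolation=cv2.INTER_CUBIC))"
```

```text
time: 9.18
position: [0.4297, 0.2791, 0.2378]
tool_rot: [0.575, 0.818, 0.0, 0.0]
ft_force: [1.2, -0.2, -0.3]
grip_width: 0.0753
time: 9.8
position: [0.4311, 0.2781, 0.1384]
tool_rot: [0.574, 0.819, 0.001, 0.0]
ft_force: [-0.8, 0.8, 0.4]
grip_width: 0.0754
t 9.8 pos [0.4311 0.2781 0.1384] yaw 109.9 F [-0.8  0.8  0.4] shift [ 1.9 -0.3 64.4] turn -0.1 q6 -1.56
```

View pics/s3.png

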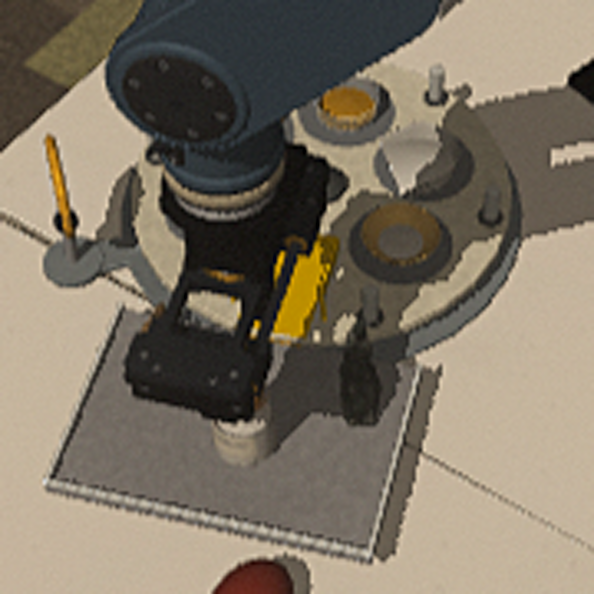

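```bash
python3 -m pendant '[[[1,0,22],0],[[1,0,22],0],[[0,0,20],0],[[0,0,0],0]]' && python3 -m pendant '[[[0,0,0],0],[[0,0,0],0],[[0,0,0],0],[[0,0,0],0],[[0,0,0],0],[[0,0,0],0]]' 30 5
python3 -c "
from h import *
go((.521+.085*EY[0],.052+.085*EY[1],.074),110)
d=robot.get_obs()['position'][:2]-A;print('local',d@EX,d@EY)"
```

```text
time: 10.35
position: [0.4299, 0.2797, 0.0737]
tool_rot: [0.574, 0.819, -0.0, -0.0]
ft_force: [0.2, -1.0, 0.5]
grip_width: 0.0755
time: 11.1
position: [0.4299, 0.28, 0.074]
tool_rot: [0.574, 0.819, 0.0, 0.0]
ft_force: [-1.0, 1.9, 5.7]
grip_width: 0.044
t 11.1 pos [0.4299 0.28   0.074 ] yaw 109.9 F [-1.   1.9  5.7] shift [-160.4    7.7   -0. ] turn -0.1 q6 -1.56
local -0.007589694369667515 0.24543198747843775
```

```bash
python3 -m pendant '[[[0,0,0],0],[[-4,1.5,0],0],[[-5,2.2,0],0],[[-6,2,0],0],[[-6,2,0],0],[[-8,0,0],0]]' && python3 -m pendant '[[[-10,0,0],0],[[-10,0,0],0],[[-10,0,0],0],[[-10,0,0],0],[[0,0,0],0]]'
python3 -c "
from h import *
go((.521+.085*EY[0],.052+.085*EY[1],.074),110)
d=robot.get_obs()['position'][:2]-A;print('local',d@EX,d@EY)
im=camera('scene');cv2.imwrite('pics/s4.png',cv2.resize(im['pixels'][140:320,225:405],None,fx=3.3,fy=3.3,interpolation=cv2.INTER_CUBIC))"
```

```text
time: 11.85
position: [0.4467, 0.256, 0.074]
tool_rot: [0.574, 0.819, 0.001, -0.0]
ft_force: [-2.1, 3.9, 4.7]
grip_width: 0.044
time: 12.48
position: [0.461, 0.2172, 0.074]
tool_rot: [0.574, 0.819, 0.0, 0.0]
ft_force: [-0.3, 0.2, 5.2]
grip_width: 0.0436
t 12.47 pos [0.461  0.2172 0.074 ] yaw 109.9 F [-0.3  0.2  5.2] shift [-90.8  -0.   -0. ] turn -0.1 q6 -1.7
local 0.00013483275121779225 0.17579010635372902
```

View pics/s4.png

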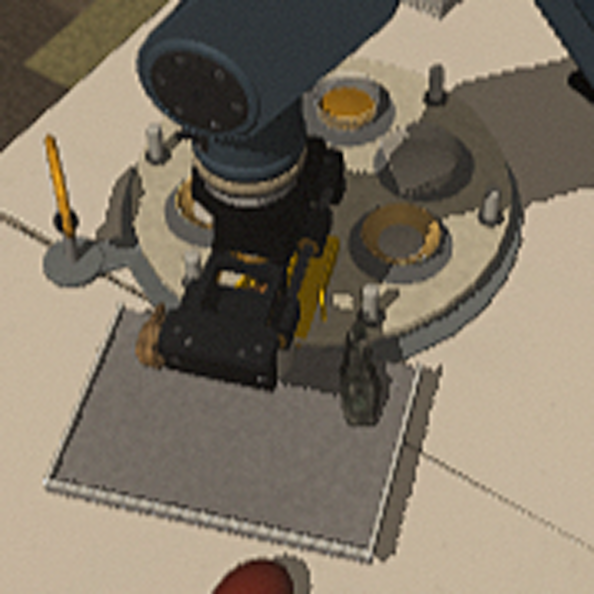

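```bash
python3 -m pendant '[[[-10,0,0],0],[[-10,0,0],0],[[-10,0,0],0],[[-10,0,0],0]]' && python3 -m pendant '[[[-10,0,0],0],[[-10,0,0],0],[[-10,0,0],0],[[-8,0,0],0],[[0,0,0],0]]'
cat > loc.py <<'E'
from h import *
o=robot.get_obs();d=o["position"][:2]-A;f=o["ft_force"];print("t",o["time"],"local",(d@EX).round(4),(d@EY).round(4),o["position"][2].round(4),"F loc",(f[:2]@EX).round(1),(f[:2]@EY).round(1),f[2].round(1),o["grip_width"].round(4))
E
python3 loc.py
```

```text
time: 13.02
position: [0.474, 0.1802, 0.0738]
tool_rot: [0.574, 0.819, 0.0, -0.0]
ft_force: [-1.5, 2.7, 4.6]
grip_width: 0.0441
time: 13.65
position: [0.4875, 0.1435, 0.0735]
tool_rot: [0.574, 0.819, 0.0, 0.0]
ft_force: [0.2, 0.1, -2.1]
grip_width: 0.0435Traceback (most recent call last):
  File "loc.py", line 2, in <module>
    o=robot.get_obs();d=o["position"][:2]-A;f=o["ft_force"];print("t",o["time"],"local",(d@EX).round(4),(d@EY).round(4),o["position"][2].round(4),"F loc",(f[:2]@EX).round(1),(f[:2]@EY).round(1),f[2].round(1),o["grip_width"].round(4))
                                                                                                                                                                                                                ^^^^^^^^^^^^^^^^^^^^^
AttributeError: 'float' object has no attribute 'round'
```

```bash
sed -i 's/o\["grip_width"\].round(4)/o["grip_width"]/' loc.py; python3 -m pendant '[[[0,0,1.2],0],[[0,0,0],0]]'; python3 loc.py; python3 -m pendant '[[[-4,0,0],0],[[-4,0,0],0],[[-2,0,0],0],[[0,0,0],0]]'; python3 loc.py;
```

```text
time: 13.9
position: [0.4874, 0.1442, 0.0728]
tool_rot: [0.574, 0.819, 0.0, 0.001]
ft_force: [-0.2, -1.8, 2.7]
grip_width: 0.0437
t 13.9 local -0.0 0.0981 0.0728 F loc -0.8 -1.6 2.7 0.04366024976784421
time: 14.4
position: [0.4903, 0.1355, 0.0728]
tool_rot: [0.574, 0.819, 0.0, -0.0]
ft_force: [-1.3, 3.2, 4.5]
grip_width: 0.0435
t 14.4 local -0.0003 0.0889 0.0728 F loc -0.2 3.4 4.5 0.043517067489035006
```

```bash
for i in 1; do python3 -m pendant '[[[-2,0,0],0],[[-1,0,0],0],[[0,0,0],0]]' >/dev/null; python3 loc.py; python3 -m pendant '[[[-1.5,0,0],0],[[0,0,0],0]]'>/dev/null; python3 loc.py; done
```

```text
t 14.775 local -0.0008 0.0875 0.0727 F loc 0.6 9.0 7.2 0.04388716366231015
t 15.025 local -0.0008 0.0862 0.0727 F loc 1.0 10.8 6.9 0.046198869437295786
```

```bash
python3 -m pendant '[[[0,0,0],0],[[0,0,0],0],[[0,0,0],0]]' 50 20 >/dev/null; python3 loc.py; python3 -m pendant '[[[-2,0,0],0],[[0,0,0],0]]'>/dev/null; python3 loc.py;  python3 -m pendant '[[[-2,0,0],0],[[0,0,0],0]]'>/dev/null; python3 loc.py
```

```text
t 15.4 local -0.0006 0.0847 0.0725 F loc 0.5 6.0 5.2 0.04992212296029348
t 15.65 local -0.0012 0.0842 0.0726 F loc -0.1 12.0 6.9 0.049864060940025816
t 15.9 local -0.002 0.0839 0.0727 F loc 0.7 17.6 10.3 0.050291779602304465
```

```bash
python3 -m pendant '[[[4,0,0],0],[[0,0,0],0],[[0,0,0],0],[[0,0,0],0]]' 70 >/dev/null; python3 loc.py; python3 -m pendant '[[[0,0,-20],0],[[0,0,-25],0],[[0,0,-40],0],[[0,0,-40],0],[[0,0,-40],0],[[-45,0,0],0],[[-45,0,0],0],[[-45,0,0],0]]'; python3 -m pendant '[[[-45,0,0],0],[[-45,0,0],0],[[-45,0,0],0],[[0,0,0],0]]'
python3 - <<'E'
from h import *
im=camera('scene');t=camera('top')
a=cv2.resize(im['pixels'][150:300,235:385],None,fx=4,fy=4,interpolation=cv2.INTER_CUBIC);
cv2.imwrite('pics/s5.png',a);cv2.imwrite('pics/t5.png',t['pixels'])
for c in(im,t):
  for b in blobs(cork(c['pixels']),60):
    p=ray(c,b[0],.095)-A;print(b[0].round(0),b[1][4],'local',p@EX,p@EY)
E
python3 st.py
```

```text
t 16.4 local -0.0001 0.0832 0.0722 F loc 0.2 0.1 -0.1 0.06973266527152208
time: 17.4
position: [0.5385, 0.0022, 0.2375]
tool_rot: [0.574, 0.819, 0.0, 0.0]
ft_force: [0.5, 0.7, -0.4]
grip_width: 0.0699
time: 17.9
position: [0.5854, -0.127, 0.2371]
tool_rot: [0.576, 0.818, -0.0, 0.001]
ft_force: [-0.4, 0.4, -0.1]
grip_width: 0.0697
[227.  21.] 102 local 0.5189005959047103 -0.6503446036060057
[37. 55.] 3807 local 1.046850820375789 -0.3081141833084465
[208.  30.] 159 local 0.5624059811440655 -0.582271703141179
[498.  56.] 170 local -0.39713107523384844 -0.6544920449665504
[623.  92.] 547 local -0.7539494833508334 -0.5518991855597859
[315. 119.] 113 local 0.08212407786379233 -0.21695089103867893
[306. 135.] 203 local 0.08568336421937357 -0.14610613443922452
[330. 171.] 102 local -0.009799219779132224 -0.02749114029665473
[305. 174.] 89 local 0.04824619278231649 -0.004552090077336464
[314. 204.] 119 local -0.000794874302951684 0.08834234310113255
[ 49. 292.] 410 local 0.47253913576616474 0.4645394376251265
[ 66. 372.] 7044 local 0.3389722770576688 0.6081615917834136
[216. 384.] 662 local 0.05627658484521002 0.5557836417502214
[126.  54.] 1448 local 0.5180572826504803 0.43583961986509007
[14. 72.] 935 local 0.5565877617358884 0.7305518917482605
[182.  90.] 822 local 0.3716967690362735 0.3205285175185384
[611.  94.] 1164 local 0.00467813048275465 -0.7760723725120592
[ 51. 143.] 10098 local 0.33215260829166066 0.6787479629947879
[128. 227.] 931 local 0.05820928902416146 0.5424469902918916
[  7. 342.] 598 local -0.1216732167151092 0.8776658221849565
18.0 tool polar -70.37608996826337 0.18623461550143558 0.07023592280166079 109.86597277636726 [-0.4   0.5   1.51  0.    1.13 -2.31]
scene yellow [309.8 232.1] 110.1 0.128 333
```

View pics/s5.png

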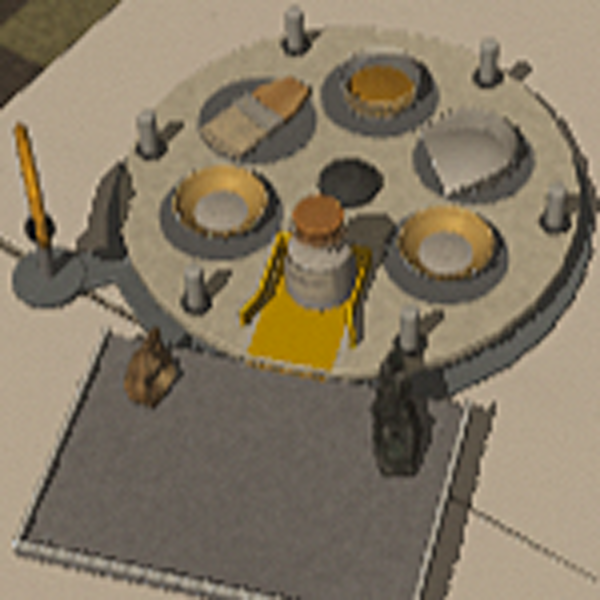

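The scene view shows the jar upright against the back of the yellow fence, with the cork at (318,220), the bay still clicked in, and the stone and rock untouched. Now I take the peg at 320° again and turn clockwise.

```bash
sed -i 's/^A=.*\]);TH/A=np.array([.5205,.0535]);TH/' h.py; python3 -m pendant '[[[0,0,0],10],[[0,0,0],10],[[0,0,0],10],[[0,0,0],10],[[0,0,0],10],[[0,0,0],10],[[0,0,0],0]]' 40
python3 -c "
from h import *
go((.6239,-.0333,.11),50)"
```

```text
time: 18.98
position: [0.5838, -0.1217, 0.2374]
tool_rot: [0.906, 0.424, -0.0, -0.0]
ft_force: [-0.7, 0.9, 0.5]
grip_width: 0.0403
t 18.98 pos [ 0.5838 -0.1217  0.2374] yaw 50.2 F [-0.7  0.9  0.5] shift [ 93.6 -25.8 127.4] turn 0.2 q6 -1.27
```

```bash
python3 -m pendant '[[[31,-8.6,0],0],[[31,-8.6,0],0],[[31.6,-8.6,0],0],[[0,0,40],0],[[0,0,40],0],[[0,0,40],0],[[0,0,0],0]]' && python3 -m pendant '[[[0,0,15],0],[[0,0,15],0],[[0,0,14],0],[[0,0,0],0]]' && python3 -m pendant '[[[0,0,0],0],[[0,0,0],0]]' 18
python3 st.py
```

```text
time: 19.85
position: [0.6218, -0.0336, 0.1143]
tool_rot: [0.906, 0.424, -0.003, -0.003]
ft_force: [0.2, -0.7, -0.2]
grip_width: 0.04
time: 20.35
position: [0.6239, -0.0348, 0.0722]
tool_rot: [0.906, 0.422, -0.001, -0.001]
ft_force: [0.3, -0.2, -0.2]
grip_width: 0.04
time: 20.6
position: [0.6252, -0.0351, 0.0739]
tool_rot: [0.906, 0.422, 0.0, 0.0]
ft_force: [-0.2, 0.7, 0.3]
grip_width: 0.0272
20.6 tool polar -40.23148224363881 0.13712863249730603 0.027208593829041443 49.95538398748094 [-0.23  0.75  1.55 -0.    0.84 -1.11]
scene yellow [309.9 232.1] 110.3 0.126 337
```

```bash
python3 -m pendant '[[[0,0,0],0],[[-6,0,0],2.5],[[-11.8,-0.5,0],5],[[-11.8,-0.5,0],5],[[-11.8,-0.5,0],5],[[-11.8,-0.5,0],5],[[-11.8,-0.5,0],5],[[-11.8,-0.5,0],5]]' && python3 -m pendant '[[[-11.8,-0.5,0],5],[[-11.8,-0.5,0],5],[[-11.8,-0.5,0],5],[[-11.8,-0.5,0],5],[[-11.8,-0.5,0],5],[[-6,-0.2,0],2.5],[[0,0,0],0],[[0,0,0],0]]'
python3 st.py
```

```text
time: 21.7
position: [0.562, -0.0771, 0.0737]
tool_rot: [0.989, 0.15, 0.001, -0.0]
ft_force: [0.6, 2.4, 0.5]
grip_width: 0.0181
time: 22.7
position: [0.4977, -0.0816, 0.0735]
tool_rot: [0.996, -0.087, 0.0, 0.0]
ft_force: [0.5, 0.8, 0.3]
grip_width: 0.018
22.7 tool polar -99.56816664244788 0.13705252969765652 0.017973574972868094 -10.02970295265314 [-0.38  0.65  1.87 -0.    0.62 -0.21]
top yellow [301.  157.8] 52.7 0.132 164
scene yellow [278.7 205.3] 52.3 0.118 360
```

```bash
python3 -m pendant '[[[0,0,0],0],[[0,0,0],0],[[0,0,0],0],[[0,0,0],0]]' 45 && python3 -m pendant '[[[0,0,-25],0],[[0,0,-40],0],[[0,0,-45],0],[[0,0,-45],0],[[0,45,0],0],[[0,45,0],0],[[0,0,0],0]]'
python3 - <<'E'
from h import *
im=camera('scene');t=camera('top')
a=cv2.resize(im['pixels'][150:300,235:385],None,fx=4,fy=4,interpolation=cv2.INTER_CUBIC);cv2.imwrite('pics/s6.png',a)
b=cv2.resize(t['pixels'][120:270,205:405],None,fx=4,fy=4,interpolation=cv2.INTER_CUBIC);cv2.imwrite('pics/t6.png',b)
for c in(im,t):
  for b in blobs(cork(c['pixels']),60):
    p=ray(c,b[0],.095)-A;
    if np.linalg.norm(p)<.15:print(b[0].round(0),b[1][4],'r',np.linalg.norm(p).round(4),'ang',np.degrees(np.arctan2(p[1],p[0])).round(1))
E
python3 st.py
```

```text
time: 23.3
position: [0.4975, -0.0814, 0.0733]
tool_rot: [0.996, -0.088, 0.0, 0.0]
ft_force: [0.3, 0.4, 0.6]
grip_width: 0.0433
time: 24.18
position: [0.4817, -0.1727, 0.2287]
tool_rot: [0.996, -0.09, 0.001, 0.001]
ft_force: [-0.5, -0.0, 0.9]
grip_width: 0.0448
[338. 174.] 111 r 0.0415 ang -121.1
[288. 186.] 109 r 0.0889 ang 51.7
[354. 187.] 104 r 0.0821 ang -166.6
[314. 161.] 108 r 0.0876 ang 50.5
24.275 tool polar -99.94958792455976 0.22681869288854375 0.04520529328288468 -10.128489504939171 [-0.56  0.4   1.73  0.    1.01 -0.38]
top yellow [305.6 159.7] 50.9 0.119 291
scene yellow [278.7 205.3] 52.4 0.118 356
```

View pics/s6.png

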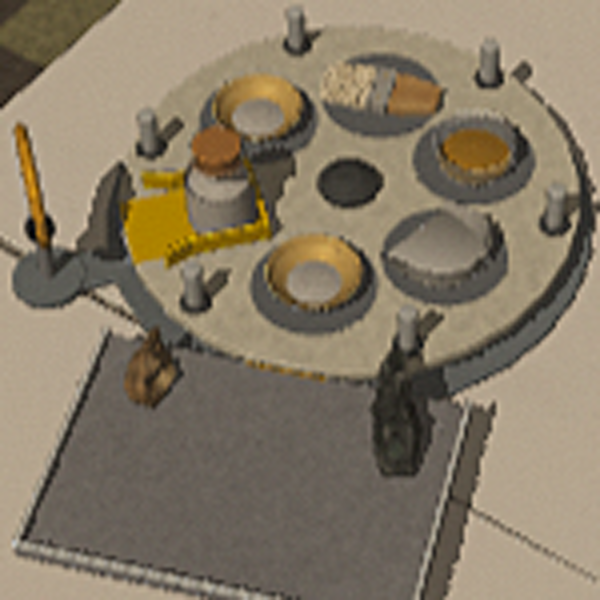

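View pics/t6.png

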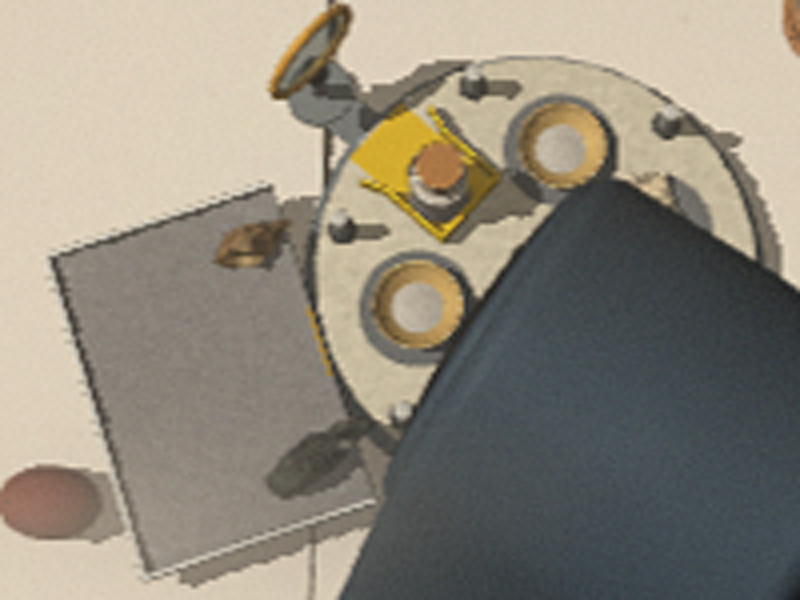

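The pegs are at the same pixels as when the bay was clicked in at the ledge, so the disc is at a stop. The jar is upright against the back fence at 50–52°, facing the lens, and its distance from the axis hasn't changed. The stone, rock and bulb are unmoved and the arm is clear.

```bash
python3 -c "
from rig import order
print(order.hand_in())"
```

```text
the job is handed in; nothing more can be done
None
```

The job is done and handed in at about 24 s of the 72 s allowed.

**What I did:**
- I turned the carousel about 133° anticlockwise by a peg, until the yellow bay clicked in at the ledge.
- I gripped the jar lightly (5 N) and slid it along the ledge into the bay. At the 1 mm step down to the disc, the grip briefly carried the jar's weight (about 2 N) until I lowered it about 1 mm.
- I opened the jaws slightly and pressed the jar against the back fence with the rear finger. The jar stopped moving while the force rose to about 18 N.
- I turned the carousel one click clockwise by a peg and backed the arm clear.

**Last checks:**
- **Click stop:** In the scene view the pegs are at the same pixels as at the ledge stop. The jar's bearing is 50.5° from the top view and 51.7° from the scene view; the lens stop is at 50°.
- **Jar:** It stands upright against the fence, 88–89 mm from the axis by camera and about 88 mm before the turn. The nominal figure is 85 mm; I put the difference down to about 3 mm of calibration and axis error, because the push met firm resistance there.
- **Other things:** The stone, rock and bulb look unmoved. The arm hid the phone in the last pictures, so I did not check it; the gripper did not go down near it.

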